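Lift the sesame roll with the bakery tongs and hold it up for inspection

TASK

The baker wants to see the underside of the sesame-sprinkled roll: take the red-handled tongs from their rest by their grips, close their tips on the long sides of that roll, and hold it up level in the tongs, about 12 cm above the baking sheet. Finish while still holding it up, at rest, in the tongs, clear of everything. Do not touch any bread with the gripper itself, and do not disturb the other two rolls or the other things on the table.

Things in the scene. Friction and masses are not known exactly. Their poses are not given: they have to be found in the camera images.
- tongs_grip (a point): Point midway between the two red grips of the aluminium tongs, half-way up (arms 22 mm tall, 31 mm above the table on the rest). The tongs lie flat, arms side by side, closing sideways. x runs to the tips, along the mid-line when open; z up. The grips are flat plates 62 mm long, outer faces 57 mm apart when open, 40 mm apart and parallel when the tips are 50 mm apart.
- tongs_arm (a joint): Closing angle of the tongs, rad: 0 = sprung open (tips 84 mm apart), 0.17 = tips 50 mm apart, at most 0.36. The spring pushes out with 5 N a side at the grips when open, 7 N at 0.17. 1 mm of squeeze at the grips closes the tips 2 mm; the tips press with half the grip left over from the spring. With the grips squeezed to 50 mm the tips are 70 mm apart and the tongs sit firm.
- tip_left (a point): Centre of the inner face of the left (+y) tip of the tongs, a red flat pad 56 mm long, 7 mm thick and 22 mm tall; half-way up it. The tips are level with the arms.
- tip_right (a point): The same for the right (-y) tip, on the moving arm.
- tongs: The tongs, 230 mm long, 120 g, balanced near the grips. Origin 11 mm below tongs_grip, same axes: the pivot lies 100 mm behind (-x), the red tips are centred about 97 mm ahead and end 126 mm ahead. The axes belong to the left (+y) arm: squeezed evenly in a gripper, they turn from the tongs' mid-line by half the joint value.
- roll_sesame_center (a point): Centre of the golden-brown braided roll sprinkled with pale sesame seeds, half-way up: 80 mm long (its x), 50 mm wide (its y), 40 mm tall, about 80 g. The one to lift.
- roll_sesame: The same roll; origin at the centre of its underside.
- roll_plain: Pale yellow braided roll without seeds, same size; origin at the centre of its underside. Leave alone.
- roll_dark: Dark brown braided roll without seeds, same size; origin at the centre of its underside. Leave alone.
- sheet: Fixed flat black baking sheet without rims, 190 mm (x) by 370 mm (y), on two battens; its top, on which the rolls lie in a row along its y about 125 mm apart, is 30 mm above the table. Origin on the table under its centre.
- rest: Fixed wooden tong rest: base plate 200 x 100 mm, 4 mm thick, with two cross bars 12 mm thick and 120 mm wide at x = -65 and +60 mm, tops 20 mm up, which carry the tongs; the grips lie free between the bars. Origin on the table under its centre, x about along the tongs.
- jar: Amber honey jar, 68 mm wide, 100 mm tall; leave alone.
- bowl: Steel bowl, 120 mm wide, 50 mm tall; leave alone.
- mug: Blue mug, 80 mm wide, 90 mm tall; leave alone.
- brush: Pastry brush lying on the table beyond the sheet; leave alone.
Things that resemble listed ones, but are neither listed nor needed, are in the scene too. What is shaped like the rest but green is not meant. Leave any green look-alike of the roll_sesame alone.

How it is judged:
By the outcome, as a careful person would: the job done as asked, in the order asked, and still so for the second after the job is handed in, while the arm keeps its last pose, push and grip.
It also fails if it takes over 42 s, if anything falls off the work surface, if the arm or the gripper's body presses on something with over 40 N, if the wrist force passes 120 N, or if a joint passes its speed limit or range.

ROBOT

A 7-joint arm with a two-finger parallel gripper is mounted at the origin on the work surface. World frame = base frame: x ahead of the robot, y to its left, z up, the work surface at z = 0. Lengths are in mm, angles in rad, forces in N, time in s.
With the tool pointing down it reaches from about 425 to 875 mm from the base axis. Payload 4.7 kg.
Tool frame: the origin (TCP) lies between the finger pads; the fingertips stand arm.nose_length ahead of it and the grasp point (between the pads) lies 6 mm ahead of it (arm.nose_length is the distance from the TCP to the fingertips, in mm); z points along the fingers, y is the line along which they close (so a half turn about z gives the same grasp; the last joint's range is limited). The gripper opens to 87 mm and grips with 3 to 60 N. Pads are 19 mm wide; open, the fingers measure 117 mm over their backs; the gripper's body (75 mm by 190 mm) begins 51 mm behind the grasp point.
Start: joints at [1.234, 0.321, -0.07, 1.45, 0.023, 1.371, -0.057], TCP at [223.353, -610.439, 247.587] pointing down, gripper open.
Joint ranges: [-2.86, 2.86], [-0.3, 2.09], [-1.38, 1.24], [0.06, 2.45], [-1.56, 4.7], [0.09, 2.05], [-2.69, 2.69]. Speed limits (rad/s): [2.57, 2.57, 3.14, 3.14, 3.14, 3.14, 3.14].

INTERFACE

Orientations are given as a unit quaternion [w, x, y, z].
In Python, from bench import arm gives the robot as it stands. The module is installed in compiled form; this text tells all that it offers. Calls block until the motion is done:
- arm.move_pose(position, orientation): joint-space move of the TCP to a pose.
- arm.move_linear(position, attitude=None, feed=150): straight line of the TCP; attitude=None keeps the orientation; feed is the mean speed in mm/s.
- arm.movej(angles): joint-space move.
- arm.move_gripper(opening): opening from 0.0 (shut) to 1.0 (fully open); the grip force is fixed at half the most; returns when the fingers have stopped.
- arm.dwell(seconds).
- arm.ik(position, orientation): joint angles nearest the present ones, or None.
- arm.state(): the state.
- arm.capture(name): name is "scene" or "top" or "wrist"; returns a dict with "pixels" (480x640x3 uint8, red, green, blue), "depth" (480x640 float32, mm along the optical axis (not along the pixel's ray), 0 where there is no reading), "fx", "fy", "cx", "cy" (pixels), "rvec" (rotation vector, rad) and "tvec" (3), from world to camera coordinates, as OpenCV has them; the wrist camera has in their place "hand_eye" (4x4, takes a point from camera to tool coordinates, whose origin is the TCP and whose axes are the flange's). Camera axes: x right, y down, z forward; pixel columns grow to the right and rows downward; lengths in mm; the calibration is good to about 2 mm. A picture is of the moment at which its call begins: read the wrist's pose just before it.
A pose or a line that the arm cannot do raises arm.Unreachable and nothing moves.
- arm.hand_in(): hands the job in; it is judged then, once.
Trained networks look in the newest picture that a camera, given by its name, has taken for a name from the list of things; names that differ only in an ending like _2 or _b are one class to them, and where a whole thing is asked for, a point or a joint stands for the part that bears it (a point fixed in the world has none). Each returns a list of dicts, best first, with "score" (0 to 1); they miss things now and then, are a little off and sometimes report something else, mostly with a low value. They report only what shows in the picture. A call takes as long as a camera call. They do not tell look-alikes from the thing itself.
- arm.find_in(camera, target): "extent" ([left, top, right, bottom] as shares, 0 to 1, of the picture: columns of its width, rows of its height, round what is visible of it).
The state is a dict: "t": time; "joint_pos": joint angles; "joint_vel": joint speeds; "joint_torque": joint torques, N m; "tcp_pos": TCP position; "tcp_rot": TCP orientation; "force": force on the tool from outside, world axes, zero at the start; "moment": the same for the moment, N m; "gripper_width": opening from 0.0 (shut) to 1.0 (fully open); "gripper_force": force on a finger pad.
Only numpy, scipy, OpenCV 4.12 (cv2) and the standard library are available. Lean on these libraries where they do the work, as an engineer would, in place of code of your own. Each camera call takes 0.05 s, during which the arm holds its last target. There are 200 camera calls.

## Working session

There is one attempt and no reset: what is moved stays moved. The work goes in short steps, each a Python script; the robot and the scene stay as the last script left them, time stands still between calls to the robot, and variables do not carry over. Pictures are saved under pics/ and viewed, at most 10 in all, crops included, and the job is handed in when it is done.

```bash
mkdir -p pics
cat > h.py <<'E'
from bench import arm
import numpy as np, cv2
def save(n,p): cv2.imwrite(f"pics/{n}.png",cv2.cvtColor(p,cv2.COLOR_RGB2BGR))
def cloud(c):
    d=c["depth"];v,u=np.mgrid[:480,:640]
    P=np.dstack([(u-c["cx"])/c["fx"]*d,(v-c["cy"])/c["fy"]*d,d]).reshape(-1,3)
    R=cv2.Rodrigues(np.array(c["rvec"],float))[0]
    W=(P-np.array(c["tvec"]).reshape(1,3))@R
    W[d.ravel()==0]=np.nan
    return W.reshape(480,640,3)
E
python3 - <<'E'
from h import *
import pickle
for n in("top","scene"):
    c=arm.capture(n);save(n,c["pixels"]);pickle.dump(c,open(n+".pkl","wb"))
    print(n,c["fx"],c["cx"],c["cy"],c["rvec"],c["tvec"])
    for t in("tongs","tongs_grip","tip_left","tip_right","roll_sesame","rest","sheet"):
        print(t,[(round(r["score"],2),(np.array(r["extent"])*[640,480,640,480]).round().tolist()) for r in arm.find_in(n,t)[:4]])
print(arm.nose_length,arm.state())
E
```

```text
top 582.6461343761284 320.63425983558744 239.3197823332138 [ 2.0438485  -2.1638424   0.23374869] [  57.40530767  541.20138143 1481.82825796]
tongs [(0.7, [449.0, 209.0, 493.0, 296.0])]
tongs_grip [(0.94, [448.0, 208.0, 492.0, 299.0]), (0.18, [210.0, 181.0, 351.0, 252.0])]
tip_left [(0.71, [446.0, 207.0, 493.0, 297.0]), (0.22, [223.0, 195.0, 245.0, 229.0])]
tip_right [(0.73, [459.0, 213.0, 497.0, 292.0])]
roll_sesame [(0.83, [274.0, 192.0, 293.0, 221.0]), (0.69, [233.0, 137.0, 255.0, 164.0]), (0.49, [446.0, 205.0, 494.0, 298.0])]
rest [(0.88, [430.0, 222.0, 489.0, 300.0])]
sheet [(0.67, [215.0, 182.0, 351.0, 250.0])]
scene 609.8649691727645 319.01618466671516 231.73349735061595 [ 1.58427979  2.17514294 -0.70444478] [ 152.02141496 -350.95356621 1907.12650708]
tongs [(0.67, [153.0, 175.0, 228.0, 242.0])]
tongs_grip []
tip_left [(0.59, [153.0, 172.0, 228.0, 243.0])]
tip_right [(0.96, [154.0, 177.0, 221.0, 225.0])]
roll_sesame [(0.89, [340.0, 277.0, 366.0, 306.0]), (0.63, [359.0, 358.0, 383.0, 395.0])]
rest [(0.93, [182.0, 113.0, 251.0, 165.0]), (0.7, [162.0, 178.0, 235.0, 240.0])]
sheet [(0.83, [271.0, 248.0, 432.0, 347.0])]
25.0 {'t': 0.8, 'joint_pos': array([ 1.23406639,  0.32097155, -0.07011851,  1.45048393,  0.02257708,
        1.37079432, -0.05689223]), 'joint_vel': array([ 6.80371645e-05, -4.96843600e-04, -1.00001640e-03, -6.86477166e-05,
        6.13015582e-04,  2.25128242e-03, -4.99654069e-04]), 'joint_torque': array([ 9.38700168e-06, -4.91042697e+01, -4.03157277e-01, -3.12757194e+01,
       -6.38338504e-02,  3.36654601e-02,  2.60780496e-05]), 'tcp_pos': array([ 223.39503291, -610.43320347,  247.61323609]), 'tcp_rot': array([6.49363131e-05, 9.84650761e-01, 1.74536171e-01, 3.92565572e-06]), 'force': array([0.07714248, 1.00306496, 0.73678734]), 'moment': array([ 0.00958433, -0.02687955, -0.02668412]), 'gripper_force': 0.0, 'gripper_width': 1.00017702141956}
```

View pics/top.png

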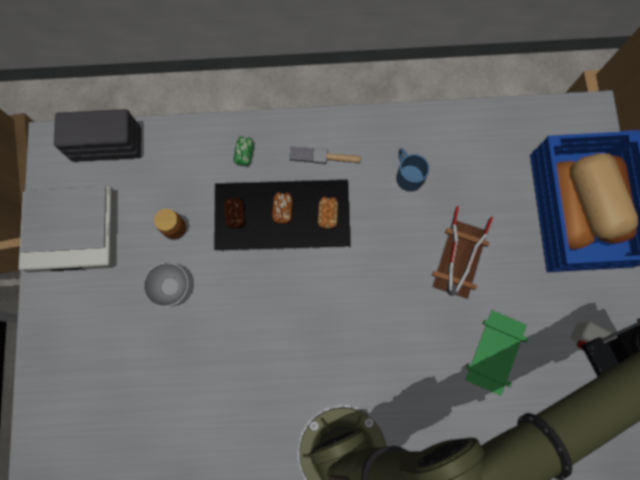

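View pics/scene.png

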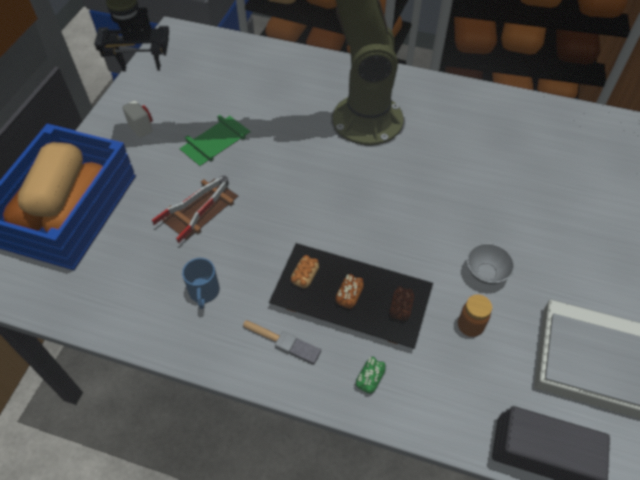

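Top view: the candidates for the sesame roll are the dark roll at (234,213), the pale-speckled roll at (282,207), the orange-yellow roll at (328,212) and the green look-alike at (243,151). The speckled middle roll fits the description. The tongs are on the brown rest at (460,255); the green rest at (497,352) isn't the one meant. Next I'll check the roll in a close crop and measure.

Run:
```python
from h import *
import pickle
c=pickle.load(open("top.pkl","rb"));W=cloud(c);p=c["pixels"]
a=cv2.resize(p[170:260,205:360],None,fx=5,fy=5,interpolation=cv2.INTER_CUBIC)
save("crop",a)
for n,(u0,v0,u1,v1) in dict(rolls=(205,170,360,260)).items():
    w=W[v0:v1,u0:u1].reshape(-1,3)
    for y0,y1 in():pass
    m=w[:,2]>45
    w=w[m]; 
    k=cv2.kmeans(w[:,:2].astype(np.float32),3,None,(3,50,.1),5,cv2.KMEANS_PP_CENTERS)
    for i in range(3):
        q=w[k[1].ravel()==i]; r=cv2.minAreaRect(q[:,:2].astype(np.float32)); print(np.round(r[0]),np.round(r[1]),r[2],len(q),np.percentile(q[:,2],[5,50,95]).round(1),q[:,:2].mean(0).round(1))
f=p.astype(int);R=(f[...,0]>1.8*f[...,1])&(f[...,0]>1.8*f[...,2])&(f[...,0]>80)
for v,u in [(220,455),(230,485),(290,453)]: print(W[v,u])
m=np.zeros((480,640),bool);m[200:300,425:500]=1
z=W[m&R];print(len(z),np.percentile(z,[0,50,100],axis=0).round())
s=W[m];print(s[s[:,2]>32][:,:2].mean(0),(s[:,2]>32).sum())
for (v,u) in [(155,412),(157,310),(222,170),(283,166)]: print("obj",W[v,u].round())
```

```text
[633. 256.] [85. 50.] 2.3195741176605225 521 [51.7 64.1 72.7] [629.6 253.9]
[619.   4.] [50. 84.] 82.99800872802734 520 [51.6 64.1 71.6] [615.    4.3]
[638. 126.] [50. 83.] 83.31101989746094 517 [51.6 63.9 72. ] [635.3 125.4]
[ 579.50855623 -337.59006546   44.28947015]
[ 549.56760336 -417.74726358   34.27702884]
[ 391.86755482 -313.21536215   39.69987047]
115 [[ 470. -437.   -2.]
 [ 570. -343.   40.]
 [ 616. -315.   51.]]
[ 484.37118582 -347.16533328] 541
obj [ 753. -230.   92.]
obj [792.  43.  16.]
obj [602. 414. 103.]
obj [460. 451.   3.]
```

View pics/crop.png

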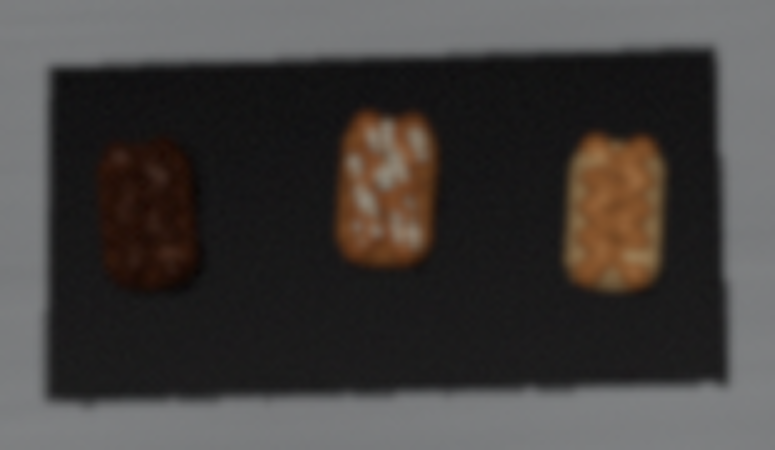

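The middle roll at crop (385,190) has scattered pale seeds on golden brown. The right one at (615,215) is yellow-orange with no scattered flecks, and the left one is dark. I'll confirm with the wrist camera on the way to the tongs.

```bash
cat >> h.py <<'E'
from scipy.spatial.transform import Rotation as Ro
def down(yaw): return [0,float(np.cos(yaw/2)),float(np.sin(yaw/2)),0]
def wrist():
    s=arm.state();c=arm.capture("wrist")
    d=c["depth"];v,u=np.mgrid[:480,:640]
    P=np.dstack([(u-c["cx"])/c["fx"]*d,(v-c["cy"])/c["fy"]*d,d]).reshape(-1,3)
    H=np.array(c["hand_eye"]);q=s["tcp_rot"];R=Ro.from_quat([q[1],q[2],q[3],q[0]]).as_matrix()
    W=(P@H[:3,:3].T+H[:3,3])@R.T+s["tcp_pos"];W[d.ravel()==0]=np.nan
    return c,W.reshape(480,640,3)
E
python3 - <<'E'
from h import *
import pickle
for n,p,y in(("wr",[560,60,360],0.0),("wt",[460,-350,330],-0.3)):
    arm.move_pose(p,down(y));c,W=wrist();save(n,c["pixels"]);pickle.dump((c,W),open(n+".pkl","wb"))
    print(n,arm.state()["t"],arm.state()["joint_pos"].round(2),np.array(c["hand_eye"]).round(2).tolist(),W[240,320])
E
```

```text
wr 3.525 [ 0.67  0.2  -0.96  1.46  0.17  1.57 -1.85] [[-0.0, -0.96, -0.27, 72.46], [1.0, -0.0, -0.0, 0.96], [-0.0, -0.27, 0.96, -137.58], [0.0, 0.0, 0.0, 1.0]] [491.97427638  47.29563083   0.8884688 ]
wt 5.1333 [ 1.43  0.26 -1.    1.48  0.22  1.52 -1.43] [[-0.0, -0.96, -0.27, 72.74], [1.0, -0.0, -0.0, 0.95], [-0.0, -0.27, 0.96, -137.58], [0.0, 0.0, 0.0, 1.0]] [ 402.61618021 -341.44672064    5.45547189]
```

View pics/wr.png

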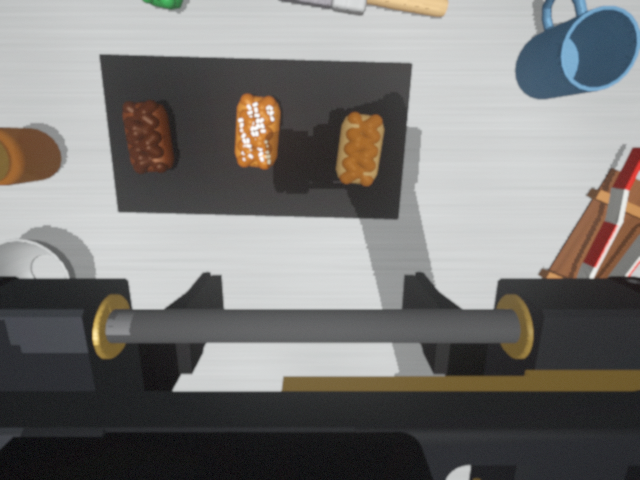

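View pics/wt.png

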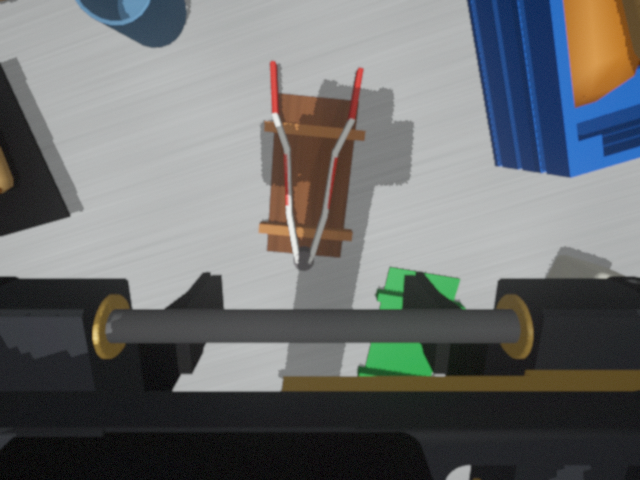

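The wrist view confirms the sesame roll is the middle one at (257,132); the right roll at (360,150) is unseeded. The tongs lie with tips at (275,90) and (356,95), grips near (290,180) and (331,185), and the pivot at (304,258). Now I'll measure them.

Run:
```python
from h import *
import pickle
c,W=pickle.load(open("wt.pkl","rb"));f=c["pixels"].astype(int)
red=(f[...,0]>100)&(f[...,0]>2.2*f[...,1])&(f[...,0]>2.2*f[...,2])
m=np.zeros((480,640),bool);m[50:275,250:375]=1
red&=m&(W[...,2]>34)
n,l,s,ce=cv2.connectedComponentsWithStats(red.astype(np.uint8))
for i in range(1,n):
    if s[i,4]>20:
        q=W[l==i];print(s[i],ce[i].round(),q.mean(0).round(1),np.median(q[:,2]).round(1))
hi=m&(W[...,2]>32)&(W[...,2]<60)&(W[...,2]==W[...,2])
q=W[hi];print(len(q),np.percentile(q[:,2],[5,50,90,95,99]).round(1))
piv=np.zeros_like(m);piv[250:272,290:322]=1
print("piv",W[piv&hi].mean(0).round(1))
r=cv2.minAreaRect(q[:,:2].astype(np.float32));print(r)
d=np.array([np.cos(-.27),np.sin(-.27)])
# bars/rest
from numpy import median
for rows in((124,136),(224,238)):
    b=np.zeros_like(m);b[rows[0]:rows[1],255:370]=1;b&=(W[...,2]>14)&(W[...,2]<24);print("bar",W[b].mean(0).round(1),b.sum())
c,W=pickle.load(open("wr.pkl","rb"))
b=np.zeros_like(m);b[85:180,225:290]=1;b&=W[...,2]>45
q=W[b];print("roll",cv2.minAreaRect(q[:,:2].astype(np.float32)),q.mean(0),np.percentile(q[:,2],[50,98]),b.sum())
```

```text
[271  62   7  50 276] [274.  87.] [ 594.2 -345.8   42. ] 42.2
[349  69  14  49 269] [355.  95.] [ 560.4 -428.6   42.1] 42.2
[332 159   5  29  54] [334. 171.] [ 487.3 -382.9   42.2] 42.3
[285 171   2  24  38] [286. 181.] [ 492.7 -325.8   42.5] 42.4
2746 [37.1 42.2 43.4 43.7 44.4]
piv [ 395.2 -317.1   42.2]
((491.6601867675781, -355.4369201660156), (101.18309783935547, 237.0900421142578), 69.37732696533203)
bar [ 539.3 -371.4   20.4] 766
bar [ 424.4 -324.1   20.2] 759
roll ((638.68701171875, 123.79753112792969), (50.21711730957031, 82.62068176269531), 83.31539154052734) [639.65661866 121.54084717  64.50791607] [65.77823214 71.41591055] 2900
```

Run:
```python
from h import *
import pickle
q=down(-0.362)
arm.move_pose([486,-352,130],q)
arm.move_linear([486,-352,41],feed=120)
print(arm.state()["force"].round(1))
arm.move_gripper(50/87)
s=arm.state();print(s["t"],s["gripper_width"]*87,s["gripper_force"],s["force"].round(1))
arm.move_linear([486,-352,200],feed=150)
arm.dwell(.2)
c,W=wrist();save("held",c["pixels"]);pickle.dump((c,W),open("held.pkl","wb"))
s=arm.state();print(s["t"],s["gripper_width"]*87,s["gripper_force"],s["force"].round(1),s["tcp_pos"])
```

```text
[0.  0.4 0.5]
7.75 50.52476864095491 6.043709608493373 [0.1 1.4 2. ]
9.2083 50.57256139358599 5.264244993531975 [-0.2 -0.  -1.7] [ 485.74819465 -351.82129404  199.32052646]
```

View pics/held.png

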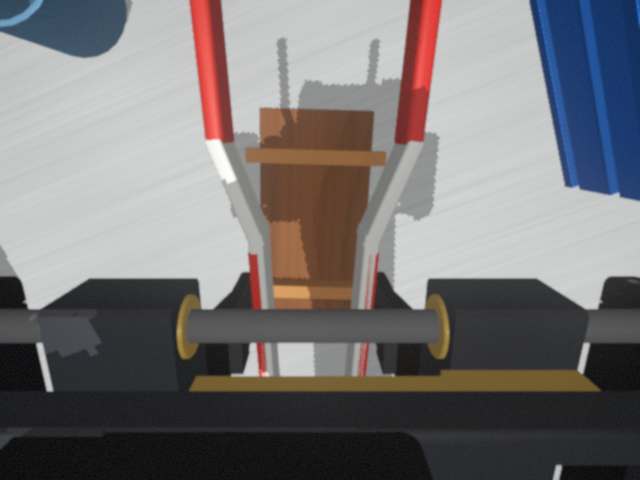

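The tongs are held symmetrically, with pads at (211,70) and (420,70). I'll measure them in the tool frame.

```bash
cat >> h.py <<'E'
def tips(c):
    f=c["pixels"].astype(int);d=c["depth"];H=np.array(c["hand_eye"])
    v,u=np.mgrid[:480,:640];P=np.dstack([(u-c["cx"])/c["fx"]*d,(v-c["cy"])/c["fy"]*d,d])@H[:3,:3].T+H[:3,3]
    red=(f[...,0]>90)&(f[...,0]>2.2*f[...,1])&(f[...,0]>2.2*f[...,2])&(v<200)&(abs(P[...,2])<60)&(d>0)
    for m in(red&(u<315),red&(u>=315)):
        q=P[m];top=q[q[:,2]<np.median(q[:,2])+3]
        k=np.polyfit(top[:,0],top[:,2],1)
        print("x",np.percentile(q[:,0],[1,99]).round(1),"y by x",np.polyfit(q[:,0],q[:,1],1).round(3),"yrange",np.percentile(q[:,1],[2,98]).round(1),"ztop med",np.median(top[:,2]).round(1),"slope",k.round(3))
E
python3 - <<'E'
from h import *
import pickle
tips(pickle.load(open("held.pkl","rb"))[0])
E
```

```text
x [ 73.4 118.3] y by x [-1.800e-02 -3.334e+01] yrange [-38.9 -32.2] ztop med -1.3 slope [-0.004 -0.796]
x [ 72.3 118.4] y by x [ 0.056 32.582] yrange [34.8 42.4] ztop med -1.3 slope [-0.002 -0.899]
```

```bash
cat >> h.py <<'E'
def goal(roll,ry,z,off=(99,-1.5),dy=.019):
    y=ry+dy;c,s=np.cos(y),np.sin(y)
    return [roll[0]-c*off[0]+s*off[1],roll[1]-s*off[0]-c*off[1],z],down(y)
E
python3 - <<'E'
from h import *
import pickle
p,q=goal((638.5,124.8),-.117,190);print(p,arm.ik(p,q))
arm.move_pose(p,q);p[2]=112;arm.move_linear(p,feed=150);arm.dwell(.2)
c,W=wrist();save("over",c["pixels"]);pickle.dump((c,W),open("over.pkl","wb"));s=arm.state();print(s["t"],s["joint_pos"].round(2),s["tcp_pos"]);tips(c)
t=arm.capture("top");save("over_top",cv2.resize(t["pixels"][150:290,190:390],None,fx=4,fy=4,interpolation=cv2.INTER_CUBIC))
m=(W[...,2]>42)&(W[...,2]<78);f=c["pixels"].astype(int)
v,u=np.mgrid[:480,:640];m&=(v<250)&(u>200)&(u<440)&~((f[...,0]>2.2*f[...,1])&(f[...,0]>2.2*f[...,2]))
k=W[m];k=k[(abs(k[:,0]-640)<60)&(abs(k[:,1]-125)<40)]
print(len(k),np.percentile(k,[1,50,99],axis=0).round(1).tolist(),cv2.minAreaRect(k[:,:2].astype(np.float32)))
E
```

```text
[np.float64(540.1217824598807), np.float64(135.97928055059737), 190] [ 0.77170869  0.47463727 -1.33263359  1.73050422  0.47622186  1.32028804
 -2.32861169]
11.9083 [ 0.7   0.55 -1.25  1.81  0.56  1.2  -2.39] [540.73807543 136.14749013 112.91933219]
x [ 72.4 119. ] y by x [ -0.034 -31.331] yrange [-39.2 -31.8] ztop med -1.1 slope [-0.004 -0.681]
x [ 71.7 118.9] y by x [ 0.051 33.184] yrange [34.9 42.9] ztop med -1.2 slope [-0.003 -0.852]
15510 [[599.8, 99.2, 51.3], [638.8, 124.0, 66.6], [672.9, 148.6, 71.8]] ((635.8963012695312, 124.14202880859375), (50.16898727416992, 76.82481384277344), 83.64064025878906)
```

View pics/over.png

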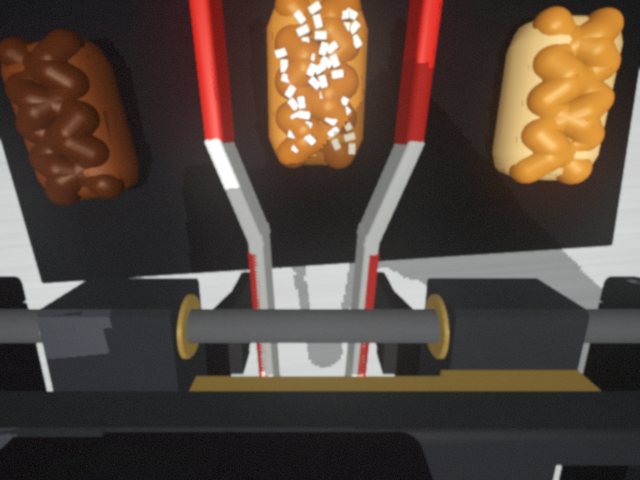

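The pads at (212,70) and (418,70) straddle the sesame roll at (317,80) evenly, and the neighbouring rolls are clear. Next: lower, close, lift a little and check.

Run:
```python
from h import *
import pickle
p,q=goal((638.8,124.3),-.113,62)
arm.move_linear(p,q,feed=60);print(arm.state()["force"].round(1))
arm.move_gripper(0.4);arm.dwell(.3)
s=arm.state();print(s["t"],s["gripper_width"]*87,s["gripper_force"],s["force"].round(1))
c,W=wrist();tips(c)
p[2]=182;arm.move_linear(p,feed=60);arm.dwell(.4)
c,W=wrist();save("lift",c["pixels"]);s=arm.state();tips(c);print(s["t"],s["gripper_width"]*87,s["gripper_force"],s["force"].round(1),s["tcp_pos"])
k=W[:250,220:420].reshape(-1,3);k=k[(k[:,2]>165)];k=k[(abs(k[:,1]-124)<22)&(k[:,0]>590)]
A=np.c_[k[:,:2]-[640,124],np.ones(len(k))];print("roll top plane",np.linalg.lstsq(A,k[:,2],rcond=None)[0],np.percentile(k[:,2],[2,50,98]))
t=arm.capture("scene");save("lift_scene",cv2.resize(t["pixels"][170:350,230:450],None,fx=3.3,fy=3.3,interpolation=cv2.INTER_CUBIC))
```

```text
[ 0.8 -0.2 -0.6]
13.5667 43.18612395013525 30.00015076249838 [ 0.6  0.6 -0. ]
x [ 73.1 120.9] y by x [-2.4000e-02 -2.7008e+01] yrange [-41.8 -26.4] ztop med -1.2 slope [-0.009 -0.161]
x [ 72.4 119.9] y by x [ 0.04  29.066] yrange [29.7 45.7] ztop med -1.3 slope [-0.002 -0.95 ]
x [ 72.8 119. ] y by x [-3.00e-03 -2.85e+01] yrange [-33.2 -26.4] ztop med -0.6 slope [ 0.003 -0.774]
x [ 72.4 118.6] y by x [2.2000e-02 3.0231e+01] yrange [29.7 36.9] ztop med -0.6 slope [ 0.003 -0.823]
16.2167 43.11273376235199 29.999801851809025 [-0.5  0.3 -2.3] [540.36605092 135.07700202 181.99612909]
roll top plane [8.24401103e-02 1.37327131e-02 1.86031638e+02] [174.16140904 186.01883811 190.35255371]
```

View pics/lift.png

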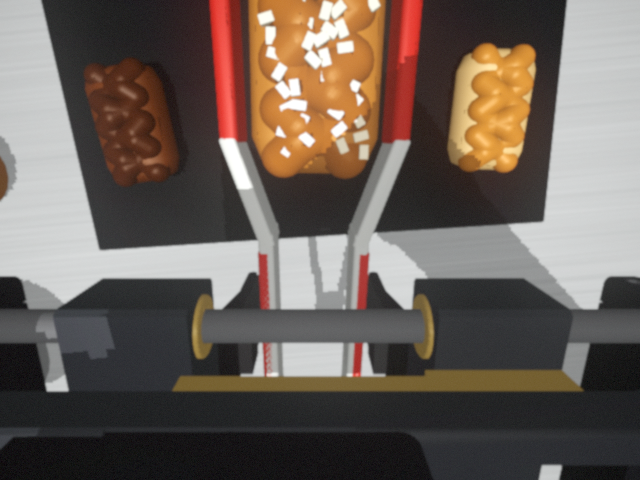

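View pics/lift_scene.png

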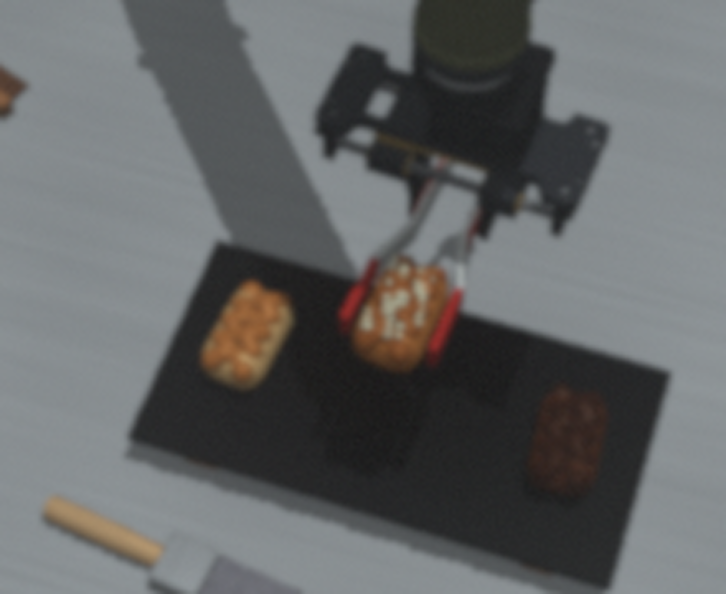

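The roll is held between the pads at (317,90), about 120 mm up, and the other rolls are in place. Now I'll check that it's level and not creeping, compared with the same fit before the lift.

Run:
```python
from h import *
import pickle
def fit(W,z0):
    k=W[:250,220:420].reshape(-1,3);k=k[(k[:,2]>z0)&(abs(k[:,1]-124)<18)&(k[:,0]>608)&(k[:,0]<660)]
    A=np.c_[k[:,:2]-[635,124],np.ones(len(k))];return np.linalg.lstsq(A,k[:,2],rcond=None)[0].round(3),len(k)
print(fit(pickle.load(open("over.pkl","rb"))[1],45))
for i in range(2):
    c,W=wrist();print(fit(W,160));arm.dwell(1)
s=arm.state();print(s["t"],abs(s["joint_vel"]).max(),s["gripper_force"],s["gripper_width"]*87)
```

```text
(array([4.2000e-02, 1.9000e-02, 6.7925e+01]), 8795)
(array([4.00000e-02, 2.10000e-02, 1.86913e+02]), 15422)
(array([3.90000e-02, 1.80000e-02, 1.86892e+02]), 15451)
18.3667 0.0018150424691767409 29.999627424404025 43.50132660167879
```

The roll's tilt hasn't changed, it's 119 mm up, and it's steady.

```bash
python3 -c "
from bench import arm
print(arm.hand_in())"
```

```text
the job is handed in; nothing more can be done
None
```

The job is handed in: the tongs hold the sesame roll level and steady about 119 mm above the sheet, it took about 18 s, and in the last pictures the other two rolls stood in place.

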